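# Find the bush that is bored right through

### The arm

A 6-joint arm with a two-finger parallel gripper is mounted at the origin on a cart in front of the work surface, level with it; the furniture and walls round the work are solid. World frame = base frame: x ahead of the robot, y to its left, z up, the work surface at z = 0. Lengths are in m, angles in degrees, forces in N, time in s.
With the tool pointing down it reaches from about 0.3 to 0.75 m from the base axis. Payload 8.5 kg.
Tool frame: the origin (TCP) lies between the finger pads; the fingertips stand env.finger_overhang ahead of it and the grasp point (between the pads) lies 2 mm behind it (env.finger_overhang is the distance from the TCP to the fingertips, in m); z points along the fingers, y is the line along which they close (so a half turn about z gives the same grasp; the last joint's range is limited). The gripper opens to 85 mm and grips with 20 to 120 N. Pads are 22 mm wide; open, the fingers measure 114 mm over their backs; the gripper's body (76 mm by 85 mm) begins 54 mm behind the grasp point. The pads swing forward as they close: fully open they stand 13 mm farther back than shut.
Start: joints at [-75.934, 21.807, 74.336, -0, 83.858, -12.336], TCP at [0.245, -0.493, 0.248] pointing down, gripper open.
Joint ranges: [-178.18, 178.18], [-50.72, 133.34], [12.68, 142.11], [-81.47, 261.47], [9.98, 163.14], [-165.26, 165.26]. Speed limits (degrees/s): [136.94, 136.94, 180, 180, 180, 180].

### API

Orientations are given as a 3x3 rotation matrix whose columns are the frame's x, y, z axes.
In Python, from rig import env gives the robot as it stands. The module is installed in compiled form; this text tells all that it offers.
- The arm moves only by the tool jog_arm, never from a script. Its arguments are lists of equal length, an entry for each row: "hand": the finger opening in m, from 0 to 0.0854; "travel": the shift along the world's x, y, z in m, a list of three; "yaw": the turn about the world's z in rad. A call has exactly 5 rows; each row shifts and turns the commanded pose from where the row before left it; what a row does not reach is not made up. A row lasts 1/8 s, in which the tool goes at most 62.5 mm and 10.7 degrees, less where a joint would pass 70% of its speed; a pose out of reach is approached as far as the arm can. A call is refused whole if a number of a shift passes 0.0625 or a number of a turn 0.188, either way. A call with a gripper value outside its range is refused whole. The fingers move at their own pace and stop on an object; "grip_force" is the grip in N (left out, the last holds). Time passes only in rows, so rows that do not move let the fingers close, or fill a call up. It gives the time, the measured TCP pose, the force, the opening and the grip force at its end, in the units of the state.
- env.observe(): the state, without advancing time (a new reading comes with each control period).
- env.get_image(name): name is "scene" or "top" or "wrist"; returns the picture (420x560x3 uint8, red, green, blue); there is no depth.
- env.calibration(name): a dict with "fx", "fy", "cx", "cy" (pixels), "k1" (the pictures are not rectified: a ray, as slopes to the right and down, at radius r is drawn at 1 + k1 r^2 times it, then the intrinsics apply), "position" and "rotation" of the camera in the world; the wrist camera has in their place "hand_eye" (4x4, takes a point from camera to tool coordinates, whose origin is the TCP and whose axes are the flange's). Camera axes: x right, y down, z forward; pixel columns grow to the right and rows downward; lengths in m; the calibration is good to about 2 mm. A picture is of the moment at which its call begins: read the wrist's pose just before it. calibration takes no time and is no camera call.
- env.close_job(): hands the job in; it is judged then, once.
The state is a dict: "time_s": time; "q": joint angles; "qvel": joint speeds; "joint_efforts": joint torques, N m; "position": TCP position; "tool_rot": TCP orientation; "ft_force": force on the tool from outside, world axes, zero at the start; "wrist_torque": the same for the moment, N m; "grip_width": finger opening in m; "gripper_force": force on a finger pad.
Only numpy, scipy, OpenCV 4.12 (cv2) and the standard library are available. Lean on these libraries where they do the work, as an engineer would, in place of code of your own. Each camera call takes 0.05 s, during which the arm holds its last target. There are 200 camera calls.

### The job

One of the three steel bushes on the carrier plate is bored right through, the other two are blind. Take the socket extension bar (the thick steel bar, not the thin punch) out of the wooden stand, probe the bores with it until it goes all the way down, and leave it standing in the through bore. Lower it in your grip to the bottom; do not drop it in.

Things in the scene. Friction and masses are not known exactly. Their poses are not given: they have to be found in the camera images.
- bar_grip (a point): steel socket extension bar, round, 16 mm thick, 151 mm long, 0.12 kg, loose, upright in a hole of a fixed wooden stand. This point is on its axis, 26 mm below its upper end and 125 mm above its lower end: a good place to grip. The y axis points up along the bar. A thinner punch (11 mm thick, 150 mm long) stands in the stand's other hole, 80 mm further from the robot
- bar_tip (a point): middle of the lower end of the same bar (a square drive 8 mm wide, 14 mm long), 125 mm below bar_grip along the bar; in the stand it is 5 mm above the table. The y axis points up along the bar. The stand is 145 x 60 mm, 45 mm high; its hole is 18.5 mm wide and 40 mm deep, so the bar can lean a few degrees. Lift it 45 mm to clear the stand
- bore_1 (a point): centre of the mouth of the nearest bore of the bush carrier, 50 mm above the table. The carrier is fixed: an aluminium plate 204 x 76 x 12 mm on the table with three alike steel bushes in a row, 62 mm apart, each 47 mm outside, 50 mm high, bore 32 mm. Two bores are blind, bottom 24 mm below the mouth; one is open to the bench, 48 mm below the mouth; which one varies. x axis: along the row to bore_3; z up
- bore_2 (a point): the same for the middle bore, 62 mm from bore_1: centre of its mouth, 50 mm above the table, 32 mm wide
- bore_3 (a point): the same for the farthest bore, 62 mm beyond bore_2: centre of its mouth, 50 mm above the table, 32 mm wide

How it is judged:
By the outcome, as a careful person would: the job done as asked, in the order asked, and still so for the second after the job is handed in, with the robot touching nothing.
It also fails if it takes over 48 s, if anything falls off the work surface, if the arm or the gripper's body presses on something with over 40 N, if the wrist force passes 120 N, or if a joint passes its speed limit or range.

## Working session

There is one attempt and no reset: what is moved stays moved. The work goes in short steps, Python scripts to look and compute and a tool call to move; the robot and the scene stay as the last step left them, time stands still between calls to the robot, and variables do not carry over. Pictures are saved under pics/ and viewed, at most 10 in all, crops included, and the job is handed in when it is done.

Besides the shell and the picture viewer there is one more tool, called as name([rows], argument=value, ...), one row to a line, values as JSON. jog_arm: Moves the arm, as the interface text tells. Its arguments: {"type":"object","properties":{"hand":{"type":"array"},"travel":{"type":"array"},"yaw":{"type":"array"},"grip_force":{"type":"number"}},"required":["hand","travel","yaw"]}

```bash
mkdir -p pics
cat > h.py <<'E'
import numpy as np,cv2
from rig import env
def cam(n):
    c=env.calibration(n)
    if 'hand_eye' in c:
        s=env.observe();H=np.array(c['hand_eye']);R=np.array(s['tool_rot'])
        return c,np.array(s['position'])+R@H[:3,3],R@H[:3,:3]
    return c,np.array(c['position']),np.array(c['rotation'])
def ray(C,uv):
    c,p,R=C;d=np.array([(uv[0]-c['cx'])/c['fx'],(uv[1]-c['cy'])/c['fy']]);s=d.copy()
    for _ in range(20): s=d/(1+c['k1']*(s@s))
    return p,R@np.array([*s,1])
def onz(C,uv,z):
    p,d=ray(C,uv);return p+d*(z-p[2])/d[2]
def proj(C,X):
    c,p,R=C;v=R.T@(np.array(X)-p);s=v[:2]/v[2];s=s*(1+c['k1']*(s@s))
    return s*[c['fx'],c['fy']]+[c['cx'],c['cy']]
E
python3 - <<'E'
from h import *
print(env.observe(),env.finger_overhang)
for n in('top','scene'):
    C=cam(n);print(n,C)
    cv2.imwrite(f'pics/{n}0.png',env.get_image(n)[:,:,::-1])
E
```

```text
{'time_s': 0.0, 'q': array([-7.59329625e+01,  2.18409832e+01,  7.43859521e+01, -2.50041223e-05,
        8.38595153e+01, -1.23357088e+01]), 'qvel': array([ 0.00112908,  0.04116112, -0.01863172, -0.10442163,  0.05047809,
        0.00726233]), 'joint_efforts': array([-2.57332045e-03, -4.48475718e+01, -2.31278998e+01, -2.81071516e-04,
        4.83744036e-03, -6.18146771e-06]), 'position': array([ 0.24450124, -0.49235055,  0.24770478]), 'tool_rot': array([[ 8.95690486e-01,  4.44677883e-01, -3.67156450e-04],
       [ 4.44677918e-01, -8.95689348e-01,  1.46349320e-03],
       [ 3.21924934e-04, -1.47410330e-03, -9.99998862e-01]]), 'ft_force': array([-0.05848126,  0.23845696, -0.3374364 ]), 'wrist_torque': array([-0.02545324, -0.0255235 , -0.04082418]), 'gripper_force': 0.0, 'grip_width': 0.08542512957625882} 0.017
top ({'fx': 403.94852819363643, 'fy': 403.94852819363643, 'cx': 282.0402326858027, 'cy': 206.40214565024482, 'k1': -0.044730208756054726, 'position': array([0.44510671, 0.15014159, 0.9607216 ]), 'rotation': array([[ 0.02101422, -0.99156914,  0.12786336],
       [-0.99953348, -0.02367167, -0.01929935],
       [ 0.02216337, -0.12739815, -0.991604  ]])}, array([0.44510671, 0.15014159, 0.9607216 ]), array([[ 0.02101422, -0.99156914,  0.12786336],
       [-0.99953348, -0.02367167, -0.01929935],
       [ 0.02216337, -0.12739815, -0.991604  ]]))
scene ({'fx': 474.1427943063579, 'fy': 474.1427943063579, 'cx': 267.1894325427942, 'cy': 210.76644690079368, 'k1': -0.0746414295728663, 'position': array([0.08636464, 0.68702223, 0.57978667]), 'rotation': array([[-0.75586256, -0.36703846,  0.54217576],
       [-0.65456988,  0.40529745, -0.63817886],
       [ 0.01449373, -0.83726743, -0.54660149]])}, array([0.08636464, 0.68702223, 0.57978667]), array([[-0.75586256, -0.36703846,  0.54217576],
       [-0.65456988,  0.40529745, -0.63817886],
       [ 0.01449373, -0.83726743, -0.54660149]]))
```

View pics/top0.png

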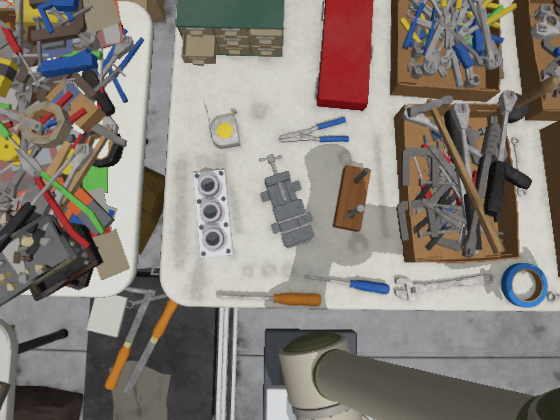

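View pics/scene0.png

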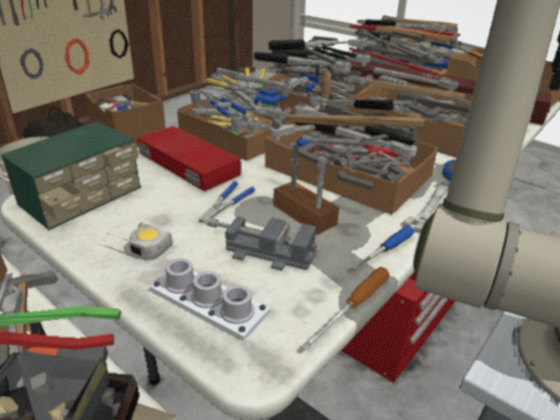

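The top view shows the carrier with bores at about (213,239), (211,211) and (209,186), nearest first. The stand is at about (351,197), with the bar near (358,210) and the punch near (363,176). In the scene view the bar is at about (321,180). I'll enlarge these areas.

Run:
```python
from h import *
t=cv2.imread('pics/top0.png');s=cv2.imread('pics/scene0.png')
f=lambda im,x,y,w,h,k:cv2.resize(im[y:y+h,x:x+w],None,fx=k,fy=k,interpolation=cv2.INTER_CUBIC)
A=f(t,185,165,60,100,5)   #300x500
B=f(t,325,155,60,100,5)[:, :250]
D=f(s,270,135,50*1+20,100,5)[:, :350][:, 0:250+0]
D=f(s,283,135,50,100,5)
cv2.imwrite('pics/c1.png',np.hstack([A,B,D]))
```

```text
(no output)
```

View pics/c1.png

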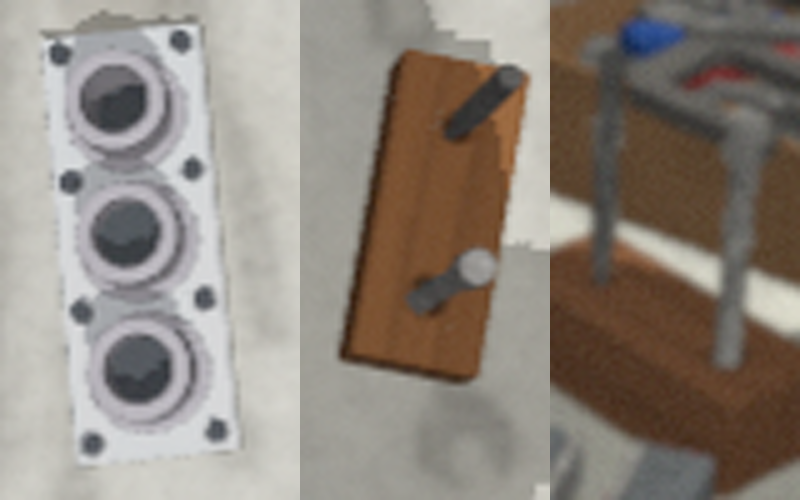

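The crop shows the bar's top at full-image pixel (360.5,208.3), leaving the hole at about (350,214.5). The bush mouths are at (212.7,238.5), (210.4,211.3) and (207.9,184.5). In the scene view the bar's top is at about (322,159) and its foot at (318.5,206).

Run:
```python
from h import *
T=cam('top');S=cam('scene')
for uv in((212.7,238.5),(210.4,211.3),(207.9,184.5)): print('bore',onz(T,uv,.05).round(4))
a=onz(T,(360.5,208.3),.156);b=onz(T,(350,214.5),.045);print('bar',a.round(4),b.round(4), 'punch',onz(T,(365+62/5-5-.3,170),.156).round(4))
print('scene',onz(S,(322,158.5),.156).round(4),onz(S,(318.5,206),.045).round(4))
# stand corners from masks
print(onz(T,(325+(345-300)/5,155+358/5),.045),onz(T,(325+(470-300)/5,155+380/5),.045),onz(T,(325+(525-300)/5,155+75/5),.045))
```

```text
bore [0.4862 0.2866 0.05  ]
bore [0.5475 0.2944 0.05  ]
bore [0.6089 0.3028 0.05  ]
bar [ 0.5488 -0.0241  0.156 ] [ 0.5482 -0.0238  0.045 ] punch [ 0.6284 -0.0484  0.156 ]
scene [ 0.5502 -0.0237  0.156 ] [ 0.5488 -0.0237  0.045 ]
[0.51959454 0.01288042 0.045     ] [ 0.51079472 -0.04449289  0.045     ] [ 0.65358312 -0.07084504  0.045     ]
```

jog_arm([
  [0.03,0.045,0.02],
  [0.032,0.05,0.01],
  [0.032,0.05,0.01],
  [0.032,0.05,0.01],
  [0.032,0.05,0],
], hand=[0.085,0.085,0.085,0.085,0.085], yaw=[0,0,0,0,0])

```text
time_s: 0.72
position: [0.4034, -0.246, 0.2988]
tool_rot: [[0.896, 0.444, 0.001], [0.444, -0.896, -0.001], [0.0, 0.001, -1.0]]
ft_force: [0.8, -1.4, 0.2]
grip_width: 0.0849
gripper_force: 0.0
```

jog_arm([
  [0.032,0.05,0],
  [0.032,0.05,0],
  [0.032,0.05,0],
  [0.032,0.05,0],
  [0.018,0.023,0],
], hand=[0.085,0.085,0.085,0.085,0.05], yaw=[0,0,0,0,0])

```text
time_s: 1.35
position: [0.5493, -0.0219, 0.2978]
tool_rot: [[0.894, 0.447, -0.001], [0.447, -0.894, 0.0], [-0.001, -0.001, -1.0]]
ft_force: [0.9, 0.0, -0.3]
grip_width: 0.0696
gripper_force: 0.0
```

Run:
```python
from h import *
C=cam('wrist');im=env.get_image('wrist');cv2.imwrite('pics/w1.png',im[:,:,::-1])
print(env.observe()['position'])
for X in((.549,-.024,.156),(.549,-.024,.045)):print(proj(C,X).round(1))
np.save('w1.npy',np.array([*C[1],*C[2].ravel()]))
```

```text
[ 0.55043085 -0.02054224  0.29755524]
[284.7 206.1]
[284.5 180.1]
```

View pics/w1.png

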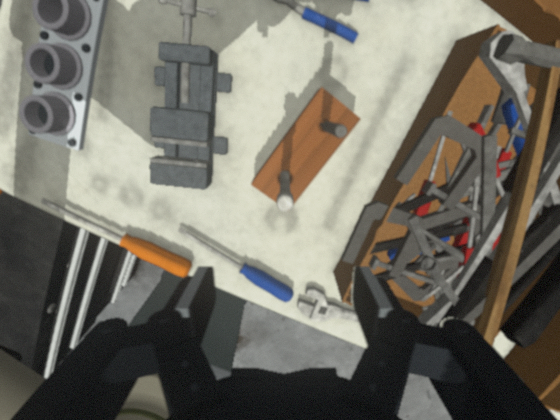

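The wrist view shows the bar's top at (285,202) and its foot at about (285,178), so the prediction is a few pixels off. I'll work out the offset.

Run:
```python
from h import *
c=env.calibration('wrist');a=np.load('w1.npy');C=(c,a[:3],a[3:].reshape(3,3))
print(onz(C,(285,202),.156),onz(C,(285,178),.045),env.observe()['position'])
for uv in ((43,112),(51,62),(62,10)): print(onz(C,uv,.05))
```

```text
[ 0.55265429 -0.02244383  0.156     ] [ 0.55167457 -0.0234048   0.045     ] [ 0.55043085 -0.02054224  0.29755524]
[0.49564372 0.28079717 0.05      ]
[0.55597589 0.28650662 0.05      ]
[0.61535744 0.29069633 0.05      ]
```

jog_arm([
  [0,-0.003,-0.04],
  [0,0,-0.045],
  [0,0,-0.045],
  [0,0,-0.04],
  [0,0,0],
], hand=[0.05,0.05,0.05,0.05,0.05], yaw=[0,0,0,0,0])

```text
time_s: 2.02
position: [0.5471, -0.0275, 0.1261]
tool_rot: [[0.896, 0.444, -0.006], [0.444, -0.896, 0.002], [-0.005, -0.004, -1.0]]
ft_force: [-1.1, -0.3, 0.6]
grip_width: 0.05
gripper_force: 0.0
```

jog_arm([
  [0,0,0],
  [0,0,0],
  [0,0,0],
  [0,0,0],
  [0,0,0],
], hand=[0.03,0.02,0.01,0.005,0.0], yaw=[0,0,0,0,0], grip_force=50)

```text
time_s: 2.65
position: [0.5488, -0.027, 0.13]
tool_rot: [[0.896, 0.445, 0.002], [0.445, -0.896, 0.001], [0.002, 0.0, -1.0]]
ft_force: [-1.8, 3.4, 6.9]
grip_width: 0.0152
gripper_force: 48.3
```

jog_arm([
  [0,0,0.01],
  [0,0,0.02],
  [0,0,0.03],
  [0,0,0.03],
  [0,0,0.02],
], hand=[0,0,0,0,0], yaw=[0,0,0,0,0])

```text
time_s: 3.28
position: [0.5488, -0.0279, 0.2407]
tool_rot: [[0.896, 0.445, 0.003], [0.445, -0.896, -0.001], [0.002, 0.002, -1.0]]
ft_force: [-0.7, 0.1, -0.8]
grip_width: 0.0149
gripper_force: 48.8
```

Run:
```python
from h import *
s=cam('scene');t=cam('top')
p=env.observe()['position'];print(p,env.observe()['ft_force'])
a=env.get_image('scene')[:,:,::-1];b=env.get_image('top')[:,:,::-1]
print(env.observe()['position'])
u=proj(s,p);print(u,proj(s,p-[0,0,.123]))
x,y=int(u[0])-35,int(u[1])-20
cr=lambda i,x,y,w,h:cv2.resize(i[max(y,0):y+h,max(x,0):x+w],None,fx=5,fy=5,interpolation=cv2.INTER_CUBIC)
cv2.imwrite('pics/l1.png',cr(a,x,y,100,110));print(x,y)
```

```text
[ 0.54876172 -0.02786135  0.24073982] [-0.65783991  0.14715131 -0.78212341]
[ 0.54930699 -0.02790944  0.24117776]
[327.2662498  117.84247745] [322.32606323 174.94098956]
292 97
```

View pics/l1.png

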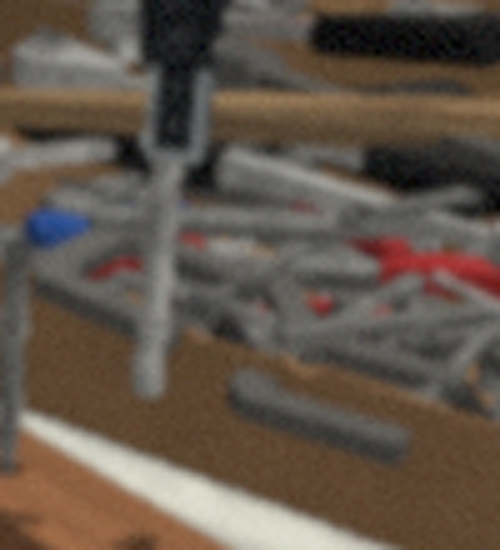

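The bar is held plumb: its tip shows at (322,175) and the prediction was (322.3,174.9). I'll probe the middle bore first.

jog_arm([
  [0,0.04,0.02],
  [0,0.055,0],
  [0,0.055,0],
  [0,0.055,0],
  [0,0.055,0],
], hand=[0,0,0,0,0], yaw=[0,0,0,0,0])

```text
time_s: 4.0
position: [0.5482, 0.234, 0.2577]
tool_rot: [[0.896, 0.445, -0.001], [0.445, -0.896, -0.0], [-0.001, 0.0, -1.0]]
ft_force: [0.2, -0.1, -1.0]
grip_width: 0.0147
gripper_force: 48.8
```

jog_arm([
  [0,0.045,0],
  [-0.001,0.017,0],
  [0,0,-0.03],
  [0,0,-0.02],
  [0,0,0],
], hand=[0,0,0,0,0], yaw=[0,0,0,0,0])

```text
time_s: 4.62
position: [0.5471, 0.2934, 0.2067]
tool_rot: [[0.896, 0.444, -0.004], [0.444, -0.896, -0.001], [-0.004, -0.0, -1.0]]
ft_force: [-0.9, 0.5, -0.7]
grip_width: 0.0146
gripper_force: 48.8
```

Run:
```python
from h import *
s=cam('scene');t=cam('top')
p=env.observe()['position'];print(p,env.observe()['ft_force'])
a=env.get_image('scene')[:,:,::-1]
B=[(.4862,.2866,.05),(.5475,.2944,.05),(.6089,.3028,.05)]
x,y=140,180
print([((proj(s,b)-[x,y])*5).round() for b in B],((proj(s,p-[0,0,.125])-[x,y])*5).round())
cv2.imwrite('pics/l2.png',cv2.resize(a[y:y+120,x:x+140],None,fx=5,fy=5,interpolation=cv2.INTER_CUBIC))
```

```text
[0.54710129 0.29344568 0.20666439] [-0.88769372  0.46212488 -0.66373187]
[array([488., 571.]), array([339., 498.]), array([200., 431.])] [337. 424.]
```

View pics/l2.png

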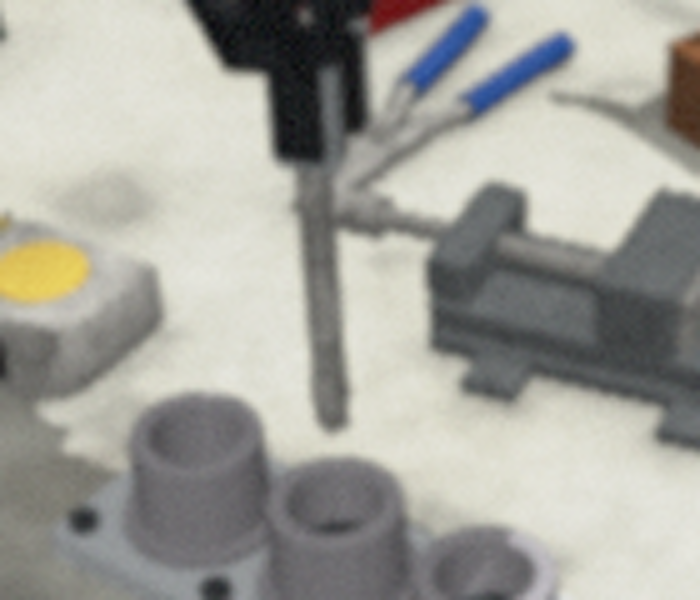

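The bush mouths at crop (337,497), (200,432) and (490,567) match the predictions. The tip at (332,427) hangs over the middle bore, so I'll lower it gently.

jog_arm([
  [0,0.001,-0.02],
  [0,0,-0.02],
  [0,0,-0.008],
  [0,0,-0.004],
  [0,0,0],
], hand=[0,0,0,0,0], yaw=[0,0,0,0,0])

```text
time_s: 5.3
position: [0.5479, 0.2954, 0.157]
tool_rot: [[0.896, 0.445, 0.001], [0.445, -0.896, 0.0], [0.001, 0.0, -1.0]]
ft_force: [0.3, -0.6, -2.6]
grip_width: 0.0144
gripper_force: 48.8
```

jog_arm([
  [0,0,-0.003],
  [0,0,-0.003],
  [0,0,-0.002],
  [0,0,0],
  [0,0,0],
], hand=[0,0,0,0,0], yaw=[0,0,0,0,0])

```text
time_s: 5.92
position: [0.5483, 0.2957, 0.1509]
tool_rot: [[0.896, 0.445, 0.004], [0.445, -0.896, 0.001], [0.004, 0.001, -1.0]]
ft_force: [-1.8, -0.6, 13.7]
grip_width: 0.0146
gripper_force: 50.7
```

It touched at TCP z = 0.151, which is the blind floor height, so bore_2 is blind. I'll move to bore_1.

jog_arm([
  [0,0,0.02],
  [0,0,0.03],
  [-0.02,-0.003,0],
  [-0.03,-0.004,0],
  [-0.012,-0.002,0],
], hand=[0,0,0,0,0], yaw=[0,0,0,0,0])

```text
time_s: 6.55
position: [0.4844, 0.2863, 0.1986]
tool_rot: [[0.896, 0.445, -0.0], [0.445, -0.896, 0.0], [-0.0, -0.0, -1.0]]
ft_force: [-0.0, -0.5, -0.9]
grip_width: 0.0148
gripper_force: 49.1
```

jog_arm([
  [0,0,0],
  [0,0,-0.018],
  [0,0,-0.018],
  [0,0,-0.006],
  [0,0,0],
], hand=[0,0,0,0,0], yaw=[0,0,0,0,0])

```text
time_s: 7.18
position: [0.4861, 0.2864, 0.1562]
tool_rot: [[0.896, 0.444, -0.0], [0.444, -0.896, -0.0], [-0.0, 0.0, -1.0]]
ft_force: [0.9, -0.1, -0.2]
grip_width: 0.0145
gripper_force: 49.1
```

jog_arm([
  [0,0,-0.003],
  [0,0,-0.003],
  [0,0,-0.002],
  [0,0,0],
  [0,0,0],
], hand=[0,0,0,0,0], yaw=[0,0,0,0,0])

```text
time_s: 7.8
position: [0.4865, 0.2868, 0.1509]
tool_rot: [[0.896, 0.445, 0.005], [0.445, -0.896, 0.002], [0.005, 0.001, -1.0]]
ft_force: [-2.9, -0.0, 14.9]
grip_width: 0.0152
gripper_force: 50.9
```

Bore_1 is blind too, so I'll go on to bore_3.

jog_arm([
  [0,0,0.02],
  [0,0,0.03],
  [0.03,0.004,0],
  [0.045,0.006,0],
  [0.035,0.004,0],
], hand=[0,0,0,0,0], yaw=[0,0,0,0,0])

```text
time_s: 8.43
position: [0.597, 0.3005, 0.1984]
tool_rot: [[0.896, 0.445, 0.001], [0.445, -0.896, 0.0], [0.001, 0.0, -1.0]]
ft_force: [-0.1, 0.1, -0.9]
grip_width: 0.0148
gripper_force: 49.1
```

jog_arm([
  [0.013,0.002,0],
  [0,0,0],
  [0,0,-0.018],
  [0,0,-0.018],
  [0,0,-0.006],
], hand=[0,0,0,0,0], yaw=[0,0,0,0,0])

```text
time_s: 9.05
position: [0.6075, 0.3023, 0.1556]
tool_rot: [[0.896, 0.445, -0.002], [0.445, -0.896, -0.001], [-0.002, -0.0, -1.0]]
ft_force: [1.4, -0.2, -1.2]
grip_width: 0.0148
gripper_force: 49.0
```

jog_arm([
  [0,0,-0.002],
  [0,0,-0.003],
  [0,0,-0.003],
  [0,0,-0.002],
  [0,0,0],
], hand=[0,0,0,0,0], yaw=[0,0,0,0,0])

```text
time_s: 9.68
position: [0.6085, 0.3024, 0.1462]
tool_rot: [[0.896, 0.445, -0.0], [0.445, -0.896, -0.0], [-0.0, -0.0, -1.0]]
ft_force: [-0.1, 0.0, -0.2]
grip_width: 0.0145
gripper_force: 49.0
```

No contact at the blind floor height, so bore_3 is the through bore. I'll lower it to the bench.

jog_arm([
  [0,0,-0.005],
  [0,0,-0.005],
  [0,0,-0.004],
  [0,0,-0.001],
  [0,0,0],
], hand=[0,0,0,0,0], yaw=[0,0,0,0,0])

```text
time_s: 10.3
position: [0.6086, 0.3024, 0.1313]
tool_rot: [[0.896, 0.445, 0.0], [0.445, -0.896, 0.0], [0.0, 0.0, -1.0]]
ft_force: [0.0, 0.3, -2.0]
grip_width: 0.0151
gripper_force: 49.0
```

jog_arm([
  [0,0,-0.002],
  [0,0,-0.002],
  [0,0,-0.001],
  [0,0,0],
  [0,0,0],
], hand=[0,0,0,0,0], yaw=[0,0,0,0,0])

```text
time_s: 10.92
position: [0.6088, 0.3025, 0.1271]
tool_rot: [[0.896, 0.445, 0.001], [0.445, -0.896, 0.0], [0.001, 0.0, -1.0]]
ft_force: [-0.7, 0.4, 5.0]
grip_width: 0.0152
gripper_force: 49.6
```

The bar touched down with 5 N at the bench depth. I'll release it slowly.

jog_arm([
  [0,0,0],
  [0,0,0],
  [0,0,0],
  [0,0,0],
  [0,0,0],
], hand=[0,0,0,0.014,0.016], yaw=[0,0,0,0,0], grip_force=20)

```text
time_s: 11.55
position: [0.6087, 0.3025, 0.1265]
tool_rot: [[0.896, 0.445, 0.001], [0.445, -0.896, 0.0], [0.001, -0.0, -1.0]]
ft_force: [-0.9, -0.0, 2.6]
grip_width: 0.0161
gripper_force: 1.4
```

jog_arm([
  [0,0,0],
  [0,0,0],
  [0,0,0],
  [0,0,0],
  [0,0,0],
], hand=[0.017,0.018,0.019,0.02,0.022], yaw=[0,0,0,0,0])

```text
time_s: 12.18
position: [0.6085, 0.3024, 0.1263]
tool_rot: [[0.896, 0.445, -0.0], [0.445, -0.896, -0.0], [-0.0, 0.0, -1.0]]
ft_force: [0.5, 0.0, -0.0]
grip_width: 0.0217
gripper_force: 0.0
```

jog_arm([
  [0,0,0],
  [0,0,0],
  [0,0,0],
  [0,0,0],
  [0,0,0],
], hand=[0.026,0.032,0.04,0.05,0.06], yaw=[0,0,0,0,0])

```text
time_s: 12.8
position: [0.6086, 0.3024, 0.1263]
tool_rot: [[0.896, 0.445, 0.0], [0.445, -0.896, 0.0], [0.0, 0.0, -1.0]]
ft_force: [-0.7, -0.3, -1.3]
grip_width: 0.0602
gripper_force: 0.0
```

Run:
```python
from h import *
print({k:env.observe()[k] for k in('position','ft_force','grip_width','gripper_force')})
a=env.get_image('scene')[:,:,::-1];w=env.get_image('wrist')[:,:,::-1]
a=cv2.resize(a[160:300,120:260],(420,420),interpolation=cv2.INTER_CUBIC);cv2.imwrite('pics/r1.png',np.hstack([a,w[:,100:480]]))
```

```text
{'position': array([0.60855123, 0.30239916, 0.1263389 ]), 'ft_force': array([-0.7490411 , -0.29307144, -1.31918859]), 'grip_width': 0.06021629175004167, 'gripper_force': 0.0}
```

View pics/r1.png

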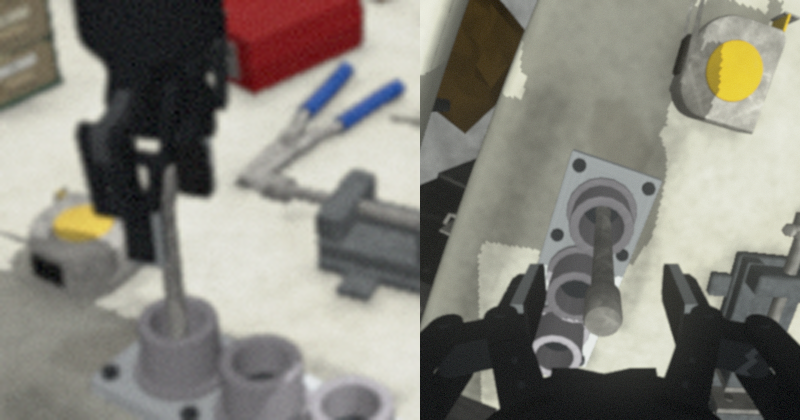

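The bar stands upright in the far bush: its top is at (602,318) in the wrist half, and neither finger touches it. I'll retreat straight up.

jog_arm([
  [0,0,0.01],
  [0,0,0.02],
  [0,0,0.03],
  [0,0,0.04],
  [0,0,0.04],
], hand=[0.06,0.06,0.06,0.06,0.06], yaw=[0,0,0,0,0])

```text
time_s: 13.52
position: [0.6084, 0.3023, 0.2685]
tool_rot: [[0.896, 0.445, 0.001], [0.445, -0.896, 0.0], [0.001, 0.0, -1.0]]
ft_force: [1.0, -0.3, 1.1]
grip_width: 0.0602
gripper_force: 0.0
```

Run:
```python
from h import *
print({k:env.observe()[k] for k in('position','ft_force','grip_width','time_s')})
a=env.get_image('scene')[:,:,::-1];w=env.get_image('wrist')[:,:,::-1]
a=cv2.resize(a[160:300,120:260],(420,420),interpolation=cv2.INTER_CUBIC);cv2.imwrite('pics/r2.png',np.hstack([a,w[:,100:480]]))
```

```text
{'position': array([0.60839429, 0.30234986, 0.26847301]), 'ft_force': array([ 1.02611526, -0.27691025,  1.1381545 ]), 'grip_width': 0.060161213651707346, 'time_s': 13.525}
```

View pics/r2.png

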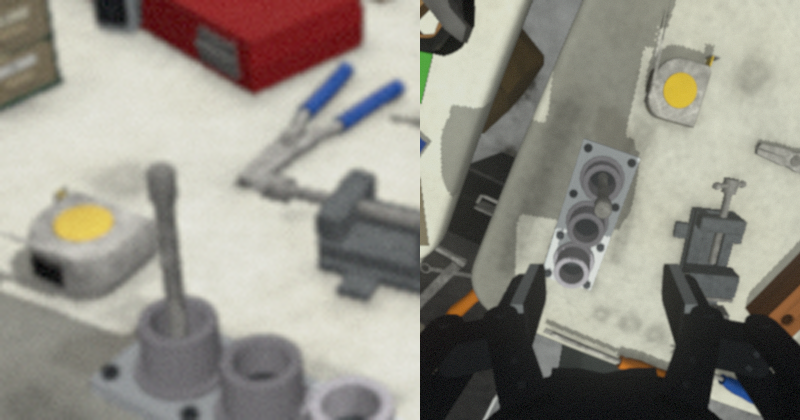

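The bar stands free in the far bore, top at (160,172) and foot at (175,330) in the scene half, and the gripper is well clear above it.

```bash
python3 -c "
from rig import env
print(env.close_job())"
```

```text
the job is handed in; nothing more can be done
None
```

The bar is standing in bore_3, the through bore; bore_2 and bore_1 both stopped it at the blind depth, and I lowered it in the grip to the bench before releasing. The job was handed in at about 13.6 s; no verdict came back.

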